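# Sort the bench leftovers into rack and trays

## Robot

A 6-joint arm with a two-finger parallel gripper is mounted at the origin on a cart in front of the work surface, level with it; the furniture and walls round the work are solid. World frame = base frame: x ahead of the robot, y to its left, z up, the work surface at z = 0. Lengths are in m, angles in rad, forces in N, time in s.
With the tool pointing down it reaches from about 0.35 to 0.775 m from the base axis. Payload 7.3 kg.
Tool frame: the origin (TCP) lies midway between the tips of the shut fingers; the grasp point (between the pads) lies 19 mm behind it; z points along the fingers, y is the direction in which the jaws open and shut (so a half turn about z gives the same grasp; the last joint's range is limited). The gripper opens to 92 mm and grips with 3 to 60 N. Pads are 19 mm wide; open, the fingers measure 130 mm over their backs; the gripper's body (75 mm by 190 mm) begins 47 mm behind the grasp point.
Start: joints at [-1.367, 0.342, 1.524, -0, 1.275, -0.146], TCP at [0.18, -0.493, 0.227] pointing down, gripper open.
Joint ranges: [-2.53, 2.53], [-0.77, 2.02], [0.04, 2.7], [-1, 4.14], [0.28, 2.66], [-3.11, 3.11]. Speed limits (rad/s): [2.57, 2.57, 3.14, 3.14, 3.14, 3.14].

## Interface

Orientations are given as [roll, pitch, yaw] about the fixed x, y, z axes, in that order (R = Rz(yaw) Ry(pitch) Rx(roll)).
In Python, from cell import robot gives the robot as it stands.
- The arm moves only by the tool step_arm, never from a script. Its argument "moves" is a list that holds one entry, the list of rows, each a list of 4 numbers: the shift along the tool's x, y, z in m, then the turn about the tool's z in rad. In form: [[[dx, dy, dz, roll], ...]]. A call has 1 to 8 rows; each row shifts and turns the commanded pose from where the row before left it, along the tool's axes as they then stand; what a row does not reach is not made up. A row lasts 1/12 s, in which the tool goes at most 41.7 mm and 7.16 degrees, less where a joint would pass 70% of its speed; a pose out of reach is approached as far as the arm can. A call with a gripper value outside its range is refused whole. "hand" is the opening, from 0 (shut) to 1 (fully open), set as the call begins (left out, the last holds). The fingers move at their own pace and stop on an object; "force" is the grip in N (left out, the last holds). Time passes only in rows, so rows that do not move let the fingers close. It gives the time, the measured TCP pose, the force and the opening at its end, in the units of the state.
- robot.observe(): the state, without advancing time (a new reading comes with each control period).
- robot.read_camera(name): name is "side" or "top" or "wrist"; returns a dict with "frame" (384x512x3 uint8, red, green, blue), "fovy" (degrees; the focal length in pixels is half the picture's height over the tangent of half this angle, whatever the lens; pixels are square), "cx", "cy" (the principal point, pixels), "R" (3x3) and "t" (3): a world point X has camera coordinates R X + t. Camera axes: x right, y down, z forward; pixel columns grow to the right and rows downward; lengths in m; the calibration is good to about 2 mm. A picture is of the moment at which its call begins. There is no depth.
- robot.hand_in(): hands the job in, once; it reports no verdict.
The state is a dict: "time": time; "qpos": joint angles; "qvel": joint speeds; "joint_efforts": joint torques, N m; "tool_pos": TCP position; "tool_rot": TCP orientation; "contact_force": force on the tool from outside, world axes, zero at the start; "torque": the same for the moment, N m; "opening": finger opening in m.
Only numpy, scipy, OpenCV 4.12 (cv2) and the standard library are available. Lean on these libraries where they do the work, as an engineer would, in place of code of your own. Each camera call takes 0.05 s, during which the arm holds its last target.

## Task

Five things were left in a row along the front of the desk, between you and the rack and trays: sort them away. The sample jar and the clear sample tub each stand upright in a well of their own in the white rack, the eraser and the binder clip each go into a compartment of their own in the blue stationery tray, and the tweezers lie flat in the bare metal instrument tray. Do not knock the soil beaker or the computer mouse out of place.

Things in the scene. Friction and masses are not known exactly. Their poses are not given: they have to be found in the camera images.
- sample_jar: Round sample jar with yellow content and a white ribbed screw cap, 55 mm tall, standing. Body 48 mm in diameter up to 42 mm, cap 52 mm in diameter from 42 to 55 mm. Origin: centre of the underside; z up. About 75 g. Grip round the cap or upper body.
- sample_tub: Clear round sample tub with a pale lid and a green tape band, 61 mm in diameter, 60 mm tall, standing. Origin: centre of the underside; z up. About 50 g. Its clear wall below the band is almost invisible, with a small grey disc seen inside, but it is solid to the grip over its whole height. The lid does not come off.
- eraser: Blue and white eraser lying flat, 23 mm wide (own x), 50 mm long (own y), 12 mm high. Origin: centre of the underside; z up.
- binder_clip: Black binder clip standing at the front of the desk (other small things far to the left are room clutter) with its two wire loops up. The black body is 24 mm deep (own x), 32 mm long (own y) and 17 mm high; with its loops, which offer nothing to grip, it is 41 mm high. Grip the body by its ends (fingers close along own y). Origin: centre of the underside; z up.
- tweezers: Pale steel tweezers lying on their side, 126 mm long (own y), 16 mm across (own x), 10 mm high; solid to the grip. Origin: centre of the underside; z up. Grip across the arms (fingers close along own x).
- sample_rack: White block, fixed, 110 mm (own x) by 180 mm (own y), 25 mm high, with two round wells 80 mm in diameter and 20 mm deep, centred at y = +44 mm and y = -44 mm from the middle; well floors (grey) 5 mm above the underside. Either well will do. With things in both wells there is more room for the fingers along own x than along own y. Origin: centre of the underside; z up.
- stationery_tray: Blue open tray, fixed, 110 mm (own x) by 180 mm (own y), 28 mm high, walls and floor 4 mm thick, with one divider across the middle, as high as the walls, giving two compartments 102 mm (own x) by 84 mm (own y), centred at y = +44 mm and y = -44 mm. Either compartment will do. Origin: centre of the underside; z up.
- instrument_tray: Bare metal open tray with a rolled rim, fixed, 110 mm (own x) by 180 mm (own y), 22 mm high with the rim, walls and floor 3 mm thick; inside 102 mm by 172 mm, one space, long side along own y: the tweezers fit only lengthwise. Origin: centre of the underside; z up.
- soil_beaker: Bystander: round clear beaker of brown soil with a yellow label and a pale lid, 118 mm across, 100 mm tall, standing to the left of the work. Origin: centre of the underside.
- mouse: Bystander: black computer mouse, 108 x 58 x 42 mm, to the right of the work. Origin: centre of the underside.

How it is judged:
By the outcome, as a careful person would: the job done as asked, in the order asked, and still so for the second after the job is handed in, with the robot touching nothing.
It also fails if it takes over 109 s, if anything falls off the work surface, if the arm or the gripper's body presses on something with over 40 N, if the wrist force passes 120 N, or if a joint passes its speed limit or range.

## Working session

There is one attempt and no reset: what is moved stays moved. The work goes in short steps, Python scripts to look and compute and a tool call to move; the robot and the scene stay as the last step left them, time stands still between calls to the robot, and variables do not carry over. Pictures are saved under pics/ and viewed, and the job is handed in when it is done.

Besides the shell and the picture viewer there is one more tool, called after "Request:" in YAML: its name, and indented under it one key for each argument. step_arm: Moves the arm, as the interface text tells. Its arguments: {"type":"object","properties":{"moves":{"type":"array","items":{"type":"array","items":{"type":"array","items":{"type":"number"}}}},"hand":{"type":"number"},"force":{"type":"number"}},"required":["moves"]}

```bash
ls; mkdir -p pics
python3 - <<'E'
from cell import robot
import cv2, numpy as np, pickle
s=robot.observe(); print(s)
for n in ["side","top","wrist"]:
    c=robot.read_camera(n); pickle.dump(c,open(f"pics/{n}0.pkl","wb"))
    cv2.imwrite(f"pics/{n}0.png",c["frame"][:,:,::-1]); print(n,c["fovy"],c["cx"],c["cy"],c["R"],c["t"])
E
```

```text
pics
{'time': 0.0, 'qpos': array([-1.36699161e+00,  3.42728161e-01,  1.52504947e+00,  2.38016785e-05,
        1.27540124e+00, -1.45990742e-01]), 'qvel': array([ 0.00143011,  0.00038841,  0.00114956, -0.00039488, -0.00178993,
       -0.00073934]), 'joint_efforts': array([-4.17937583e-03, -4.31251431e+01, -2.44222945e+01,  7.14008510e-02,
        5.59939002e-02, -9.72220278e-05]), 'tool_pos': array([ 0.17986639, -0.49277746,  0.22603082]), 'tool_rot': array([-3.14002663e+00, -2.53268140e-04,  3.49788316e-01]), 'contact_force': array([-0.32928295,  0.41450452,  0.0712536 ]), 'torque': array([-0.02234783,  0.02594001, -0.02572416]), 'opening': 0.09164125802720947}
side 57.81465732253286 261.1216652097805 187.46075284378693 [[-0.86249063 -0.50576544 -0.01764196]
 [-0.29732559  0.53462792 -0.79105656]
 [ 0.40952096 -0.67703346 -0.61148857]] [0.47954874 0.149099   1.05461564]
top 42.82115278730903 250.14655121606762 193.5477563794939 [[-0.02815865 -0.99958535 -0.00601758]
 [-0.99723931  0.02850533 -0.06856535]
 [ 0.06870846  0.00407026 -0.99762848]] [0.06697291 0.54007775 1.51310701]
wrist 71.48632360023478 253.47181905379207 189.77724092988856 [[ 0.343214   -0.9392544  -0.00230662]
 [-0.89911229 -0.32925394  0.28842491]
 [-0.27166383 -0.09691755 -0.95749974]] [-0.52409225 -0.037113    0.39150939]
```

View pics/top0.png

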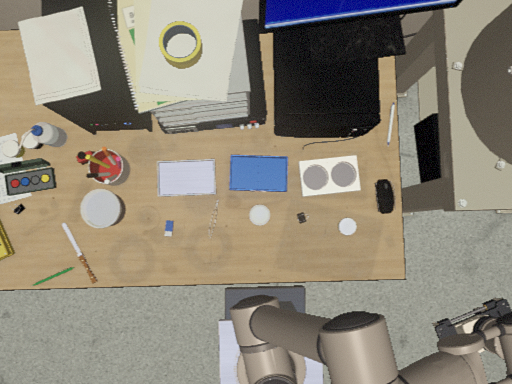

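View pics/side0.png

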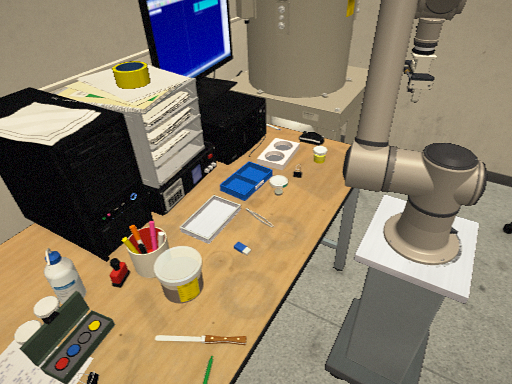

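View pics/wrist0.png

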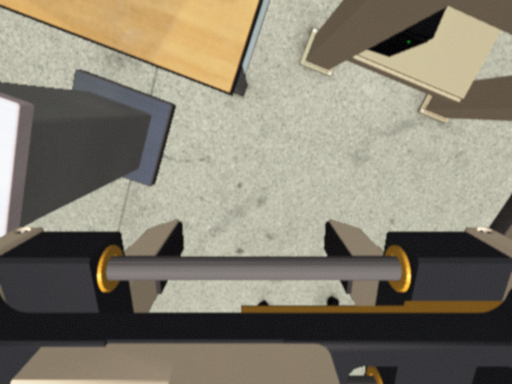

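The top view shows, from right to left: jar (347,226), clip (303,217), tub (260,215), tweezers (214,217) and eraser (169,228). Behind them are the rack (330,175), blue tray (258,173) and metal tray (187,178). The beaker is at (101,208) and the mouse at (384,196).

```bash
cat > h.py <<'E'
import numpy as np, cv2, pickle
def f(c): return c["frame"].shape[0]/2/np.tan(np.radians(c["fovy"])/2)
def ray(c,u,v,z):
    d=np.array([(u-c["cx"])/f(c),(v-c["cy"])/f(c),1.]); R=np.array(c["R"]);t=np.array(c["t"])
    o=-R.T@t; w=R.T@d; k=(z-o[2])/w[2]; return (o+k*w)
def proj(c,X):
    p=np.array(c["R"])@np.asarray(X,float)+c["t"]; return p[:2]/p[2]*f(c)+[c["cx"],c["cy"]]
def snap(n,tag):
    from cell import robot
    c=robot.read_camera(n); pickle.dump(c,open(f"pics/{n}{tag}.pkl","wb")); cv2.imwrite(f"pics/{n}{tag}.png",c["frame"][:,:,::-1]); return c
E
python3 - <<'E'
from h import *
c=pickle.load(open("pics/top0.pkl","rb"))
for n,u,v,z in [("jar",347,226,.055),("clip",303,217,.02),("tub",260,215,.06),("tw",214,217,.01),("er",169,228,.012),("rack",330,175,.025),("st",258.5,173,.028),("in",187,178,.022),("beaker",101,208,.1),("mouse",384,196,.04)]:
    print(n,ray(c,u,v,z).round(3))
im=c["frame"][140:250,70:410,::-1]
cv2.imwrite("pics/crop0.png",cv2.resize(im[:,80:],None,fx=3,fy=3,interpolation=cv2.INTER_CUBIC))
E
```

```text
jar [ 0.432 -0.24   0.055]
clip [ 0.464 -0.111  0.02 ]
tub [0.473 0.023 0.06 ]
tw [0.472 0.167 0.01 ]
er [0.441 0.309 0.012]
rack [ 0.592 -0.199  0.025]
st [0.605 0.024 0.028]
in [0.596 0.248 0.022]
beaker [0.506 0.494 0.1  ]
mouse [ 0.521 -0.36   0.04 ]
```

View pics/crop0.png

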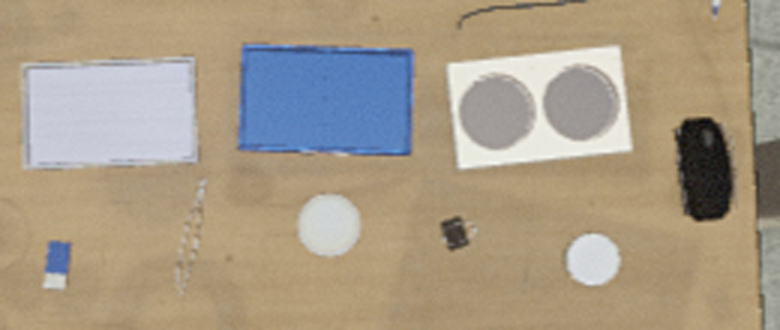

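The crop shows all three containers with their long side along world y. The tweezers lie nearly along world x, so they need about a quarter turn. Next I measure with masks.

Run:
```python
from h import *
c=pickle.load(open("pics/top0.pkl","rb"))
im=cv2.cvtColor(c["frame"],cv2.COLOR_RGB2HSV).astype(int); H,S,V=im[...,0],im[...,1],im[...,2]
print("desk hsv",im[235,300],"tub",im[215,260],"tweez",im[217,210:219].tolist())
def blob(m,box,z,name,close=0):
    x0,y0,x1,y1=box; k=np.zeros(m.shape,np.uint8); k[y0:y1,x0:x1]=m[y0:y1,x0:x1]
    if close: k=cv2.morphologyEx(k,cv2.MORPH_CLOSE,np.ones((close,close)))
    cs,_=cv2.findContours(k,cv2.RETR_EXTERNAL,cv2.CHAIN_APPROX_NONE)
    b=max(cs,key=cv2.contourArea); M=cv2.moments(k[:, :]*0+cv2.drawContours(k*0,[b],-1,1,-1),True)
    u,v=M["m10"]/M["m00"],M["m01"]/M["m00"]
    P=np.array([ray(c,*p[0],z)[:2] for p in b],np.float32)
    r=cv2.minAreaRect(P); q=cv2.boxPoints(r); e=[q[1]-q[0],q[2]-q[1]]; l=max(e,key=np.linalg.norm)
    print(name,(u,v),"cen",ray(c,u,v,z)[:2].round(4),"rect",np.round(r[0],4),np.round(r[1],4),"long yaw",np.degrees(np.arctan2(l[1],l[0])).round(1))
white=(S<70)&(V>150); 
blob(S<60,(333,212,362,241),.055,"jar")
blob(S<60,(246,202,274,229),.06,"tub")
blob(((H>100)&(H<130)&(S>100))|(S<60),(160,217,180,240),.012,"er")
blob(V<100,(294,208,312,226),.017,"clip",3)
blob((S<75),(204,196,224,241),.01,"tw",5)
blob(white|(S<60),(296,150,366,200),.025,"rack",5)
blob((H>100)&(H<130)&(S>100),(222,148,294,196),.028,"st")
blob(S<60,(150,152,220,200),.022,"in",5)
```

```text
desk hsv [ 18  86 170] tub [102   6 214] tweez [[18, 72, 183], [18, 63, 177], [17, 47, 174], [18, 79, 184], [18, 79, 183], [18, 68, 177], [21, 54, 169], [20, 76, 185], [19, 80, 185]]
jar (347.0948905109489, 226.14963503649636) cen [ 0.4317 -0.24  ] rect [ 0.4321 -0.2397] [0.0546 0.0546] long yaw -2.3
tub (259.1972972972973, 214.62972972972972) cen [0.474  0.0258] rect [0.4737 0.0257] [0.0643 0.0623] long yaw 43.4
er (168.28676470588235, 227.9485294117647) cen [0.4417 0.3108] rect [0.4414 0.3108] [0.0261 0.0517] long yaw -8.1
clip (301.11475409836066, 217.34426229508196) cen [ 0.463  -0.1052] rect [ 0.4626 -0.1053] [0.0285 0.0198] long yaw 16.5
tw (211.47464503042596, 211.86612576064908) cen [0.4882 0.1747] rect [0.4723 0.1702] [0.0566 0.1318] long yaw -1.2
rack (328.44329896907215, 175.57687135813538) cen [ 0.5905 -0.1942] rect [ 0.5922 -0.1884] [0.1197 0.2006] long yaw -85.1
st (258.07925887802367, 172.6628924343798) cen [0.6057 0.025 ] rect [0.6053 0.025 ] [0.1756 0.1093] long yaw 86.5
in (185.78032786885245, 177.4430913348946) cen [0.5978 0.2517] rect [0.5983 0.2512] [0.1148 0.186 ] long yaw -89.3
```

Run:
```python
from h import *
from scipy.spatial.transform import Rotation as Ro
c=pickle.load(open("pics/top0.pkl","rb")); w=pickle.load(open("pics/wrist0.pkl","rb"))
print("box front",ray(c,330,137,0))
for u,v in [(315.7,177),(343.7,174)]: print(ray(c,u,v,.015))
T=Ro.from_euler("xyz",[-3.14,0,.35]).as_matrix(); p=np.array([.1799,-.4928,.226])
o=-w["R"].T@w["t"]; print("cam in tool",T.T@(o-p),"axis",T.T@w["R"][2])
```

```text
box front [ 0.71645471 -0.20793398  0.        ]
[ 0.58820988 -0.15563528  0.015     ]
[ 0.59514202 -0.24383183  0.015     ]
cam in tool [ 7.75496960e-02  9.16660296e-05 -1.58365919e-01] axis [-2.88426403e-01 -5.86257743e-04  9.57501888e-01]
```

Request:
step_arm:
  moves:
    - [[0, 0, 0, -0.122], [0, 0, 0, -0.122], [0, 0, 0, -0.122], [0, 0, 0, -0.122], [0, 0, 0, -0.122], [0, 0, 0, -0.122], [0, 0, 0, -0.122], [0, 0, 0, -0.122]]

```text
time: 0.82
tool_pos: [0.1799, -0.493, 0.2265]
tool_rot: [-3.141, -0.0, 1.332]
contact_force: [-0.3, 1.2, -0.1]
opening: 0.092
```

Request:
step_arm:
  moves:
    - [[0, 0, 0, -0.122], [0, 0, 0, -0.123], [0.025, 0.03, 0, 0], [0.025, 0.03, 0, 0], [0.025, 0.03, 0, 0], [0.025, 0.03, 0, 0], [0.025, 0.03, 0, 0], [0.025, 0.03, 0, 0]]

```text
time: 1.48
tool_pos: [0.361, -0.3417, 0.2266]
tool_rot: [-3.141, -0.0, 1.57]
contact_force: [-0.0, -0.3, 0.5]
opening: 0.0917
```

Request:
step_arm:
  moves:
    - [[0.03, 0.03, 0, 0], [0.03, 0.03, 0, 0], [0.03, 0.03, 0, 0], [0.02, 0.03, 0, 0], [0.02, 0.02, 0, 0], [0, 0, 0, 0]]

```text
time: 1.98
tool_pos: [0.5013, -0.211, 0.2262]
tool_rot: [3.141, -0.002, 1.575]
contact_force: [-0.9, -0.2, -0.6]
opening: 0.0917
```

Run:
```python
from h import *
c=snap("wrist","1")
```

```text
(no output)
```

View pics/wrist1.png

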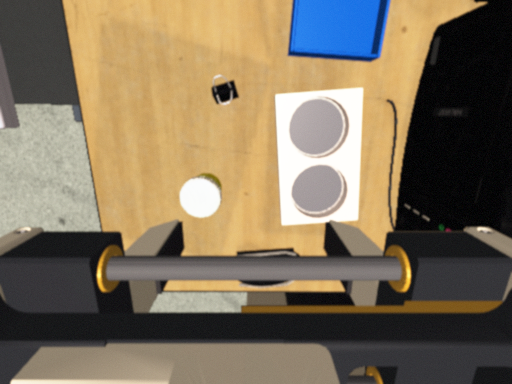

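The wrist view (right = +x, up = +y) shows the jar cap at (201,196), wells at (318,126) and (319,190), the clip at (225,92) and the edge of the blue tray at the top.

```bash
cat >> h.py <<'E'
def hsv(c):
    a=cv2.cvtColor(c["frame"],cv2.COLOR_RGB2HSV).astype(int); return a[...,0],a[...,1],a[...,2]
def blob(c,m,box,z,name,close=0):
    x0,y0,x1,y1=box; k=np.zeros(m.shape,np.uint8); k[y0:y1,x0:x1]=m[y0:y1,x0:x1]
    if close: k=cv2.morphologyEx(k,cv2.MORPH_CLOSE,np.ones((close,close)))
    cs,_=cv2.findContours(k,cv2.RETR_EXTERNAL,cv2.CHAIN_APPROX_NONE)
    b=max(cs,key=cv2.contourArea)
    P=np.array([ray(c,*p[0],z)[:2] for p in b],np.float32)
    r=cv2.minAreaRect(P); q=cv2.boxPoints(r); e=[q[1]-q[0],q[2]-q[1]]; l=max(e,key=np.linalg.norm)
    (cx,cy),rad=cv2.minEnclosingCircle(P); el=cv2.fitEllipse(P) if len(P)>5 else None
    print(name,"px",b[:,0].min(0),b[:,0].max(0),"ell",np.round(el[0],4),np.round(el[1],4),"rect",np.round(r[0],4),np.round(r[1],4),"long yaw",np.degrees(np.arctan2(l[1],l[0])).round(1))
E
python3 - <<'E'
from h import *
c=pickle.load(open("pics/wrist1.pkl","rb")); H,S,V=hsv(c)
print([ (S[y,x],V[y,x],H[y,x]) for x,y in [(201,196),(318,126),(285,158),(225,92),(150,150)]])
blob(c,(S<50)&(V>200),(170,165,230,225),.055,"jar")
blob(c,(S<60)&(V<190),(285,90,352,157),.005,"wellL")
blob(c,(S<60)&(V<190),(285,160,352,222),.005,"wellR")
blob(c,(S<60)&(V>110),(265,80,370,230),.025,"rack",7)
blob(c,(V<70),(205,70,245,110),.017,"clip",3)
E
```

```text
[(np.int64(1), np.int64(251), np.int64(90)), (np.int64(13), np.int64(175), np.int64(173)), (np.int64(2), np.int64(255), np.int64(15)), (np.int64(48), np.int64(16), np.int64(150)), (np.int64(134), np.int64(202), np.int64(18))]
jar px [180 178] [220 217] ell [ 0.431  -0.2428] [0.052 0.053] rect [ 0.431 -0.243] [0.0533 0.0523] long yaw 61.2
wellL px [290 100] [342 153] ell [ 0.5872 -0.1557] [0.0706 0.072 ] rect [ 0.5873 -0.1557] [0.0721 0.0712] long yaw 46.7
wellR px [292 166] [340 210] ell [ 0.5947 -0.2446] [0.0676 0.0723] rect [ 0.5941 -0.2444] [0.0714 0.068 ] long yaw 0.3
rack px [275  88] [362 229] ell [ 0.5907 -0.2013] [0.1271 0.2272] rect [ 0.5903 -0.2065] [0.1123 0.1963] long yaw -85.4
clip px [212  81] [237 102] ell [ 0.4627 -0.1107] [0.0213 0.0308] rect [ 0.4623 -0.1111] [0.03   0.0197] long yaw 16.4
```

Request:
step_arm:
  moves:
    - [[-0.016, -0.035, 0, 0], [-0.015, -0.035, 0, 0], [0, 0, 0.04, 0], [0, 0, 0.04, 0], [0, 0, 0.03, 0], [0, 0, 0, 0]]
  force: 15

```text
time: 2.53
tool_pos: [0.4241, -0.2443, 0.1117]
tool_rot: [-3.133, -0.007, 1.569]
contact_force: [-1.4, 0.8, 0.8]
opening: 0.0917
```

Run:
```python
from h import *
c=snap("wrist","2"); H,S,V=hsv(c)
blob(c,(S<50)&(V>200),(160,60,350,250),.055,"jar")
```

```text
jar px [233 174] [293 232] ell [ 0.4309 -0.2431] [0.0513 0.052 ] rect [ 0.4313 -0.2433] [0.0515 0.0524] long yaw -89.9
```

View pics/wrist2.png

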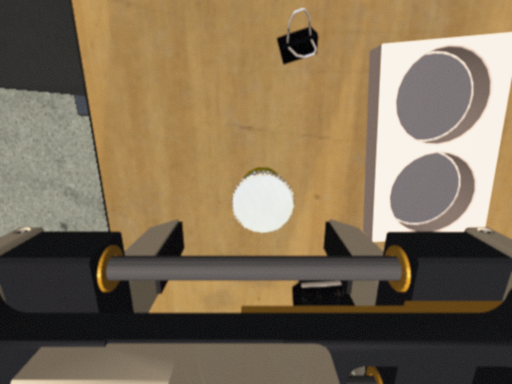

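The cap is at (263,203), i.e. (0.431, -0.243). I descend to grip it.

Request:
step_arm:
  moves:
    - [[0, 0, 0.03, 0], [0, 0, 0.03, 0], [0, 0, 0.022, 0], [0, 0, 0, 0], [0, 0, 0, 0]]

```text
time: 3.0
tool_pos: [0.4288, -0.2466, 0.036]
tool_rot: [3.141, 0.001, 1.571]
contact_force: [0.1, -1.0, -0.4]
opening: 0.092
```

Request:
step_arm:
  moves:
    - [[0.004, 0.002, 0.007, 0], [0, 0, 0, 0], [0, 0, 0, 0]]

```text
time: 3.25
tool_pos: [0.4311, -0.2421, 0.029]
tool_rot: [3.14, 0.001, 1.571]
contact_force: [0.2, -0.2, -0.6]
opening: 0.0919
```

Request:
step_arm:
  moves:
    - [[0, 0, 0, 0], [0, 0, 0, 0], [0, 0, 0, 0], [0, 0, 0, 0], [0, 0, 0, 0], [0, 0, 0, 0]]
  hand: 0
  force: 15

```text
time: 3.75
tool_pos: [0.4303, -0.2419, 0.0277]
tool_rot: [-3.142, 0.0, 1.571]
contact_force: [0.4, -0.8, 0.1]
opening: 0.0562
```

Request:
step_arm:
  moves:
    - [[0, 0, 0, 0], [0, 0, 0, 0], [0, 0, 0, 0], [0, 0, -0.02, 0], [0, 0, -0.03, 0], [0, 0, -0.03, 0], [0, 0, 0, 0]]

```text
time: 4.33
tool_pos: [0.4327, -0.2436, 0.1125]
tool_rot: [3.135, 0.006, 1.571]
contact_force: [1.5, -1.3, -1.3]
opening: 0.051
```

Request:
step_arm:
  moves:
    - [[0, 0.03, 0, 0], [0, 0.04, 0, 0], [0, 0.04, 0, 0], [0, 0.034, 0, 0], [0, 0.018, 0, 0], [0, 0, 0, 0], [0, 0, 0, 0]]

```text
time: 4.92
tool_pos: [0.5922, -0.2413, 0.1062]
tool_rot: [-3.14, -0.001, 1.572]
contact_force: [0.3, -0.5, -1.2]
opening: 0.0511
```

Run:
```python
from h import *
from cell import robot
c=snap("wrist","3");print(robot.observe()["tool_pos"])
```

```text
[ 0.59136427 -0.24139469  0.10645752]
```

View pics/wrist3.png

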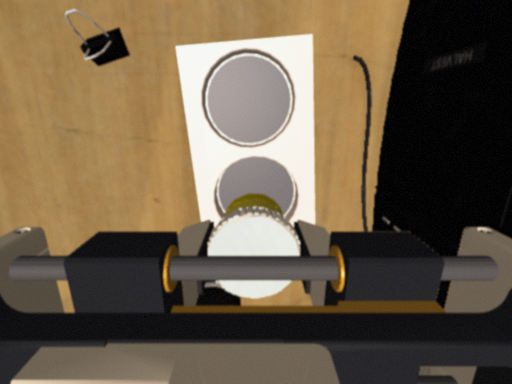

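The jar is held at (254,254). The far well's rim is centred near (248,98), which I use to check the target.

Run:
```python
from h import *
c=pickle.load(open("pics/wrist3.pkl","rb"))
H,S,V=hsv(c)
blob(c,(S<60)&(V<185),(195,45,300,150),.005,"wellLfloor")
blob(c,(S<60)&(V<250),(195,45,300,150),.025,"wellL rim")
for p in [(202,98),(294,98),(248,50),(248,147)]: print(ray(c,*p,.025)[:2])
print("corner",ray(c,177,46,.025),ray(c,313,34,.025))
```

```text
wellLfloor px [202  49] [294 146] ell [ 0.5861 -0.1547] [0.0848 0.085 ] rect [ 0.5862 -0.1547] [0.0852 0.0846] long yaw 0.1
wellL rim px [195  45] [299 149] ell [ 0.5859 -0.1562] [0.099  0.1049] rect [ 0.5856 -0.1553] [0.0932 0.0837] long yaw 0.1
[ 0.54764672 -0.15392769]
[ 0.62581169 -0.15380743]
[ 0.58690259 -0.1170703 ]
[ 0.58657176 -0.195331  ]
corner [ 0.52958333 -0.11421949  0.025     ] [ 0.63877046 -0.10550357  0.025     ]
```

Request:
step_arm:
  moves:
    - [[-0.002, 0.002, 0.03, 0], [0, 0, 0.025, 0], [0, 0, 0.012, 0], [0, 0, 0.004, 0], [0, 0, 0, 0], [0, 0, 0, 0]]

```text
time: 5.47
tool_pos: [0.5946, -0.2443, 0.0379]
tool_rot: [3.14, 0.001, 1.57]
contact_force: [-0.4, -0.1, 0.1]
opening: 0.0509
```

Request:
step_arm:
  moves:
    - [[0, 0, 0.004, 0], [0, 0, 0, 0], [0, 0, 0, 0]]

```text
time: 5.72
tool_pos: [0.5946, -0.244, 0.0334]
tool_rot: [3.141, 0.001, 1.571]
contact_force: [-0.5, -0.5, -0.9]
opening: 0.0506
```

Request:
step_arm:
  moves:
    - [[0, 0, 0, 0], [0, 0, 0, 0], [0, 0, 0, 0], [0, 0, 0, 0], [0, 0, 0, 0], [0, 0, -0.03, 0], [0, 0, -0.04, 0], [0, 0, -0.04, 0]]
  hand: 1

```text
time: 6.38
tool_pos: [0.5935, -0.2434, 0.1429]
tool_rot: [-3.139, -0.001, 1.571]
contact_force: [0.8, 0.5, 0.5]
opening: 0.0915
```

Request:
step_arm:
  moves:
    - [[0.02, -0.01, -0.03, 0], [0.04, -0.01, 0, 0], [0.04, -0.01, 0, 0], [0.04, -0.01, 0, 0], [0.04, -0.01, 0, 0], [0.02, -0.01, 0, 0], [0, 0, 0, 0]]

```text
time: 6.97
tool_pos: [0.5324, -0.0396, 0.173]
tool_rot: [-3.14, -0.001, 1.575]
contact_force: [0.5, -0.1, 0.3]
opening: 0.0921
```

Run:
```python
from h import *
c=snap("wrist","4")
```

```text
(no output)
```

View pics/wrist4.png

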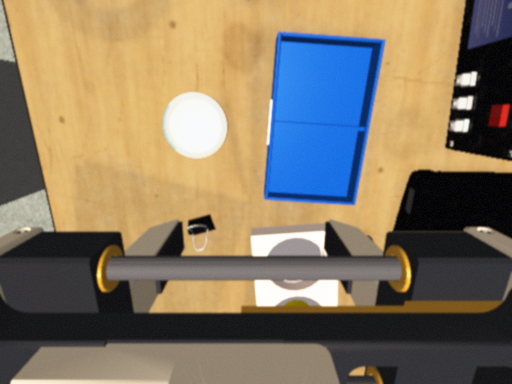

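The wrist view shows the tub lid at (195,125), the blue tray from (265,33) to (383,204) with its divider near row 124, and the clip at (202,222).

Run:
```python
from h import *
c=pickle.load(open("pics/wrist4.pkl","rb"))
H,S,V=hsv(c)
blob(c,(S<45)&(V>180),(155,80,235,165),.06,"tub")
blob(c,(H>100)&(H<130)&(S>120),(255,25,390,210),.028,"tray",3)
print("div",ray(c,273,122,.028),ray(c,366,127,.028)); print("plugs",ray(c,455,150,.0), ray(c,455,150,.1))
```

```text
tub px [163  92] [226 157] ell [0.4729 0.0228] [0.0623 0.0627] rect [0.4729 0.023 ] [0.0628 0.0627] long yaw 88.6
tray px [265  32] [384 203] ell [0.6041 0.0227] [0.124  0.2167] rect [0.6039 0.0218] [0.178  0.1096] long yaw 86.6
div [0.55289941 0.02551681 0.028     ] [0.65605789 0.02065196 0.028     ]
plugs [ 0.78118481 -0.00817368  0.        ] [0.70596676 0.00575634 0.1       ]
```

Request:
step_arm:
  moves:
    - [[0.03, -0.025, 0, 0], [0.033, -0.03, 0, 0], [0, -0.004, 0.03, 0], [0, 0, 0.03, 0], [0, 0, 0.02, 0], [0, 0, 0, 0], [0, 0, 0, 0]]

```text
time: 7.6
tool_pos: [0.4775, 0.0162, 0.0924]
tool_rot: [-3.14, 0.0, 1.57]
contact_force: [0.0, -0.1, 0.2]
opening: 0.0916
```

Request:
step_arm:
  moves:
    - [[0.004, -0.003, 0, 0], [0.002, -0.001, 0.03, 0], [0, 0, 0.025, 0], [0, 0, 0.008, 0], [0, 0, 0, 0], [0, 0, 0, 0]]

```text
time: 8.1
tool_pos: [0.4742, 0.0228, 0.0308]
tool_rot: [3.14, 0.0, 1.571]
contact_force: [-0.2, 0.3, 0.7]
opening: 0.0915
```

Request:
step_arm:
  moves:
    - [[0, -0.001, 0.002, 0], [0, 0, 0, 0], [0, 0, 0, 0], [0, 0, 0, 0], [0, 0, 0, 0], [0, 0, 0, 0], [0, 0, 0, 0], [0, 0, 0, 0]]
  hand: 0
  force: 12

```text
time: 8.77
tool_pos: [0.4726, 0.023, 0.0281]
tool_rot: [3.141, 0.0, 1.571]
contact_force: [-1.2, 0.0, 3.9]
opening: 0.061
```

Request:
step_arm:
  moves:
    - [[0, 0, 0, 0], [0, 0, -0.02, 0], [0, 0, -0.03, 0], [0, 0, -0.03, 0], [0, 0, 0, 0]]

```text
time: 9.18
tool_pos: [0.4752, 0.0228, 0.1122]
tool_rot: [3.133, 0.001, 1.571]
contact_force: [2.4, -0.5, -0.1]
opening: 0.0609
```

Request:
step_arm:
  moves:
    - [[-0.025, 0.015, 0, 0], [-0.035, 0.022, 0, 0], [-0.035, 0.022, 0, 0], [-0.035, 0.022, 0, 0], [-0.03, 0.02, 0, 0], [-0.019, 0.011, 0, 0], [0, 0, 0, 0], [0, 0, 0, 0]]

```text
time: 9.85
tool_pos: [0.5838, -0.1567, 0.1062]
tool_rot: [-3.14, -0.001, 1.569]
contact_force: [-0.3, 0.4, -0.6]
opening: 0.0609
```

Request:
step_arm:
  moves:
    - [[0, 0.003, 0.025, 0], [0, 0, 0.025, 0], [0, 0, 0.012, 0], [0, 0, 0.005, 0], [0, 0, 0.003, 0], [0, 0, 0, 0], [0, 0, 0, 0]]

```text
time: 10.43
tool_pos: [0.5879, -0.156, 0.0388]
tool_rot: [3.14, 0.001, 1.571]
contact_force: [-0.5, -0.0, -0.8]
opening: 0.061
```

Request:
step_arm:
  moves:
    - [[0, 0, 0.005, 0], [0, 0, 0, 0], [0, 0, 0, 0], [0, 0, 0, 0]]

```text
time: 10.77
tool_pos: [0.5875, -0.1561, 0.0331]
tool_rot: [3.141, 0.0, 1.571]
contact_force: [0.1, 0.1, 0.7]
opening: 0.0609
```

Run:
```python
from h import *
c=snap("wrist","5")
from cell import robot
print(robot.observe()["tool_pos"])
```

```text
[ 0.58752124 -0.15613294  0.03315592]
```

View pics/wrist5.png

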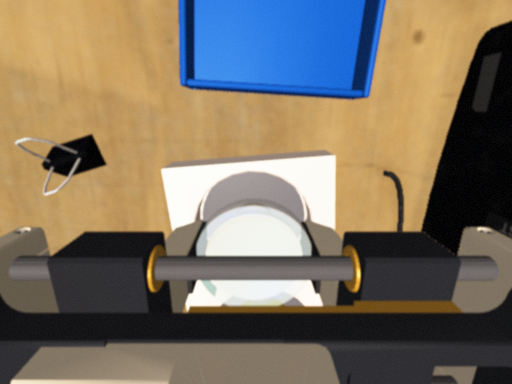

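The tub sits in its well, lid at (254,255). I release it and go to the eraser.

Request:
step_arm:
  moves:
    - [[0, 0, 0, 0], [0, 0, 0, 0], [0, 0, 0, 0], [0, 0, 0, 0], [0, 0, 0, 0], [0, 0, -0.03, 0], [0, 0, -0.04, 0], [0, 0, -0.04, 0]]
  hand: 1

```text
time: 11.48
tool_pos: [0.5864, -0.1556, 0.143]
tool_rot: [-3.139, -0.001, 1.571]
contact_force: [1.2, 0.3, 0.3]
opening: 0.0917
```

Request:
step_arm:
  moves:
    - [[0, 0, -0.03, 0.122], [0, 0, -0.03, 0.122], [0, 0, 0, 0.122], [0, 0, 0, 0.122], [0, 0, 0, 0.122], [0, 0, 0, 0.122], [0, 0, 0, 0.122], [0, 0, 0, 0.122]]

```text
time: 12.15
tool_pos: [0.5872, -0.156, 0.2027]
tool_rot: [-3.141, 0.0, 0.589]
contact_force: [0.0, 0.5, 0.6]
opening: 0.0917
```

Request:
step_arm:
  moves:
    - [[0, 0, 0, 0.122], [0, 0, 0, 0.122], [0, 0, 0, 0.122], [0, 0, 0, 0.122], [0, 0, 0, 0.122], [0, 0, 0, 0.122], [0, 0, 0, 0], [0, 0, 0, 0]]

```text
time: 12.82
tool_pos: [0.5872, -0.156, 0.2027]
tool_rot: [3.142, 0.0, -0.134]
contact_force: [-0.4, 1.2, 1.3]
opening: 0.0915
```

Run:
```python
from h import *
c=snap("wrist","6")
```

```text
(no output)
```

View pics/wrist6.png

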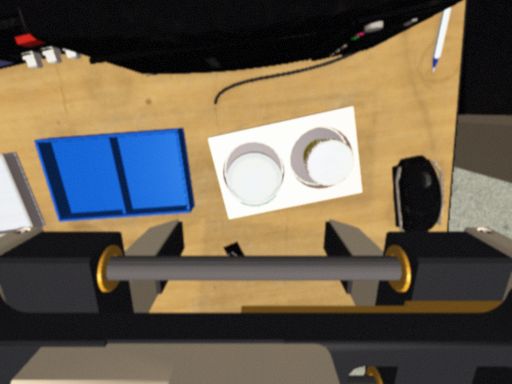

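Jar (330,160) and tub (253,175) both stand in their wells, and the mouse at (418,194) is undisturbed. Now I move to the eraser.

Request:
step_arm:
  moves:
    - [[-0.01, -0.022, 0, 0], [-0.018, -0.037, 0, 0], [-0.018, -0.037, 0, 0], [-0.018, -0.037, 0, 0], [-0.018, -0.037, 0, 0], [-0.018, -0.037, 0, 0], [-0.018, -0.037, 0, 0], [-0.018, -0.037, 0, 0]]

```text
time: 13.53
tool_pos: [0.4901, 0.1426, 0.2029]
tool_rot: [-3.141, -0.0, -0.134]
contact_force: [1.1, 0.8, -0.4]
opening: 0.0921
```

Request:
step_arm:
  moves:
    - [[-0.018, -0.037, 0, 0], [-0.018, -0.037, 0, 0], [-0.018, -0.037, 0, 0], [-0.018, -0.037, 0, 0], [0, -0.013, 0, 0], [0, 0, 0.04, 0], [0, 0, 0, 0], [0, 0, 0, 0]]

```text
time: 14.2
tool_pos: [0.4405, 0.3094, 0.1614]
tool_rot: [3.138, 0.004, -0.135]
contact_force: [0.0, 0.4, 0.0]
opening: 0.0917
```

Run:
```python
from h import *
c=snap("wrist","7"); H,S,V=hsv(c)
blob(c,((H>100)&(H<130)&(S>110))|((S<50)&(V>140)),(190,80,330,228),.012,"eraser",3)
```

```text
eraser px [245 157] [264 196] ell [0.4416 0.3074] [0.0242 0.0573] rect [0.4405 0.3076] [0.0227 0.0477] long yaw -7.7
```

View pics/wrist7.png

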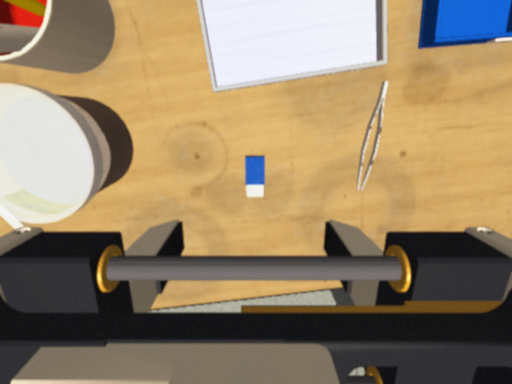

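The eraser is at (255,176), square to the jaws. The tweezers run from (386,82) to (361,188). The beaker is to the left, clear of the gripper.

Run:
```python
from h import *
c=pickle.load(open("pics/wrist7.pkl","rb")); H,S,V=hsv(c)
a=ray(c,386,82,.005);b=ray(c,361,189,.005);print("tw",a,b,(a+b)/2,np.degrees(np.arctan2(*(a-b)[1::-1])),np.linalg.norm(a-b))
print("itray near corners",ray(c,214,90,.022),ray(c,386,65,.022)); 
for p in [(110,160),(110,130)]: print("beak",ray(c,*p,.1),ray(c,*p,0))
```

```text
tw [0.52565069 0.15044146 0.005     ] [0.40578559 0.17977662 0.005     ] [0.46571814 0.16510904 0.005     ] -13.7519654832827 0.12340257449424287
itray near corners [0.54152752 0.33677069 0.022     ] [0.54156461 0.1586451  0.022     ]
beak [0.49328734 0.4220526  0.1       ] [0.48191374 0.47813447 0.        ]
beak [0.5169187  0.41497964 0.1       ] [0.51632334 0.46783554 0.        ]
```

Request:
step_arm:
  moves:
    - [[0, 0.002, 0.03, 0], [0, 0, 0.035, 0], [0, 0, 0.035, 0], [0, 0, 0.03, 0], [0, 0, 0.012, 0], [0, 0, 0, 0], [0, 0, 0, 0]]

```text
time: 14.83
tool_pos: [0.4428, 0.308, 0.0219]
tool_rot: [-3.141, -0.001, -0.138]
contact_force: [0.1, 0.3, -0.1]
opening: 0.0919
```

Request:
step_arm:
  moves:
    - [[-0.002, 0, 0.008, 0], [0, 0, 0.007, 0], [0, 0, 0, 0], [0, 0, 0, 0]]
  hand: 0.5

```text
time: 15.17
tool_pos: [0.4395, 0.3086, 0.0059]
tool_rot: [-3.142, -0.0, -0.137]
contact_force: [0.1, 0.3, 0.9]
opening: 0.0696
```

Request:
step_arm:
  moves:
    - [[0, 0, 0.001, 0], [0, 0, 0, 0], [0, 0, 0, 0], [0, 0, 0, 0], [0, 0, 0, 0], [0, 0, 0, 0], [0, 0, 0, 0], [0, 0, 0, 0]]
  hand: 0
  force: 12

```text
time: 15.83
tool_pos: [0.4394, 0.3086, 0.0047]
tool_rot: [3.142, -0.0, -0.137]
contact_force: [0.4, -0.1, 0.9]
opening: 0.0219
```

Request:
step_arm:
  moves:
    - [[0, 0, 0, 0], [0, 0, 0, 0], [0, 0, -0.02, 0], [0, 0, -0.03, 0], [0, 0, -0.03, 0], [0, 0, -0.02, 0], [0, 0, 0, 0], [0, 0, 0, 0]]

```text
time: 16.5
tool_pos: [0.4399, 0.3088, 0.1056]
tool_rot: [-3.14, -0.002, -0.137]
contact_force: [0.2, -0.4, -1.0]
opening: 0.0219
```

Request:
step_arm:
  moves:
    - [[0, 0, 0, -0.08], [0.018, 0.023, 0, 0], [0.023, 0.03, 0, 0], [0.025, 0.032, 0, 0], [0.025, 0.032, 0, 0], [0.025, 0.032, 0, 0], [0.025, 0.032, 0, 0], [0.02, 0.026, 0, 0]]

```text
time: 17.17
tool_pos: [0.5888, 0.0899, 0.1027]
tool_rot: [3.141, 0.003, -0.058]
contact_force: [-0.7, -0.2, 1.1]
opening: 0.022
```

Request:
step_arm:
  moves:
    - [[0.013, 0.017, 0, 0], [0.007, 0.009, 0, 0], [0, 0, 0, 0], [0, 0, 0, 0], [0, 0, 0.02, 0], [0, 0, 0.02, 0], [0, 0, 0, 0], [0, 0, 0, 0]]

```text
time: 17.83
tool_pos: [0.6052, 0.0673, 0.0638]
tool_rot: [-3.142, 0.003, -0.055]
contact_force: [0.5, -0.0, 1.5]
opening: 0.0219
```

Run:
```python
from h import *
c=snap("wrist","8"); H,S,V=hsv(c)
blob(c,(H>100)&(H<130)&(S>120),(0,0,512,225),.028,"tray",3)
```

```text
tray px [194 137] [440 224] ell [0.6272 0.0206] [0.0754 0.2272] rect [0.6273 0.0204] [0.1786 0.0678] long yaw 86.9
```

View pics/wrist8.png

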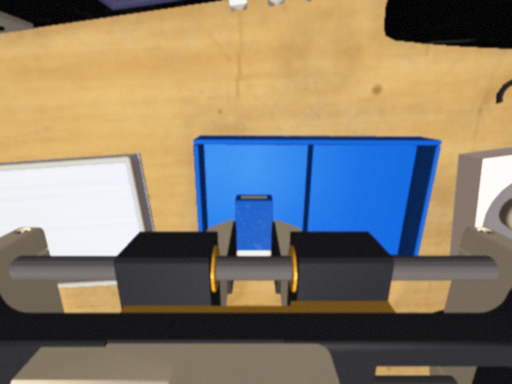

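The eraser is held at (254,225) over the left compartment, clear of the divider at column 308. I lower it and open the jaws only partly.

Request:
step_arm:
  moves:
    - [[0, 0, 0.02, 0], [0, 0, 0.018, 0], [0, 0, 0.01, 0], [0, 0, 0, 0], [0, 0, 0, 0]]

```text
time: 18.3
tool_pos: [0.6071, 0.0659, 0.0173]
tool_rot: [3.142, -0.0, -0.057]
contact_force: [0.7, 0.4, 0.1]
opening: 0.0218
```

Request:
step_arm:
  moves:
    - [[0, 0, 0.006, 0], [0, 0, 0, 0], [0, 0, 0, 0]]

```text
time: 18.55
tool_pos: [0.6071, 0.0656, 0.0112]
tool_rot: [3.142, -0.001, -0.057]
contact_force: [0.8, -0.6, 0.4]
opening: 0.0219
```

Request:
step_arm:
  moves:
    - [[0, 0, 0, 0], [0, 0, 0, 0], [0, 0, 0, 0], [0, 0, 0, 0], [0, 0, 0, 0]]
  hand: 0.34

```text
time: 18.97
tool_pos: [0.6069, 0.0656, 0.0108]
tool_rot: [3.142, -0.0, -0.057]
contact_force: [0.6, 0.3, 0.4]
opening: 0.031
```

Request:
step_arm:
  moves:
    - [[0, 0, -0.02, 0], [0, 0, -0.03, 0], [0, 0, -0.03, 0], [0, 0, -0.03, 0], [0, 0, -0.03, 0], [0, 0, 0, 0]]

```text
time: 19.47
tool_pos: [0.6101, 0.0656, 0.1575]
tool_rot: [-3.141, -0.012, -0.057]
contact_force: [1.3, -1.0, 0.1]
opening: 0.0311
```

Request:
step_arm:
  moves:
    - [[-0.015, 0.02, 0, 0], [-0.024, 0.032, 0, 0], [-0.024, 0.032, 0, 0], [-0.024, 0.032, 0, 0], [-0.024, 0.032, 0, 0], [-0.018, 0.025, 0, 0], [-0.008, 0.012, 0, 0], [0, 0, 0, 0]]
  hand: 1

```text
time: 20.13
tool_pos: [0.4577, -0.1133, 0.1507]
tool_rot: [3.141, 0.001, -0.061]
contact_force: [0.0, 0.2, 0.6]
opening: 0.0799
```

Run:
```python
from h import *
c=snap("wrist","9"); H,S,V=hsv(c)
i=c["frame"][120:225,190:320,::-1]; cv2.imwrite("pics/clip9.png",cv2.resize(i,None,fx=6,fy=5.7,interpolation=cv2.INTER_CUBIC))
```

```text
(no output)
```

View pics/wrist9.png

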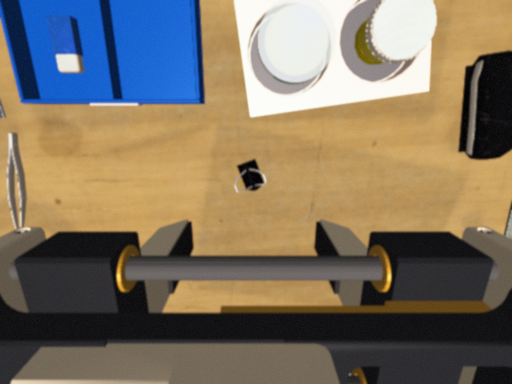

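View pics/clip9.png

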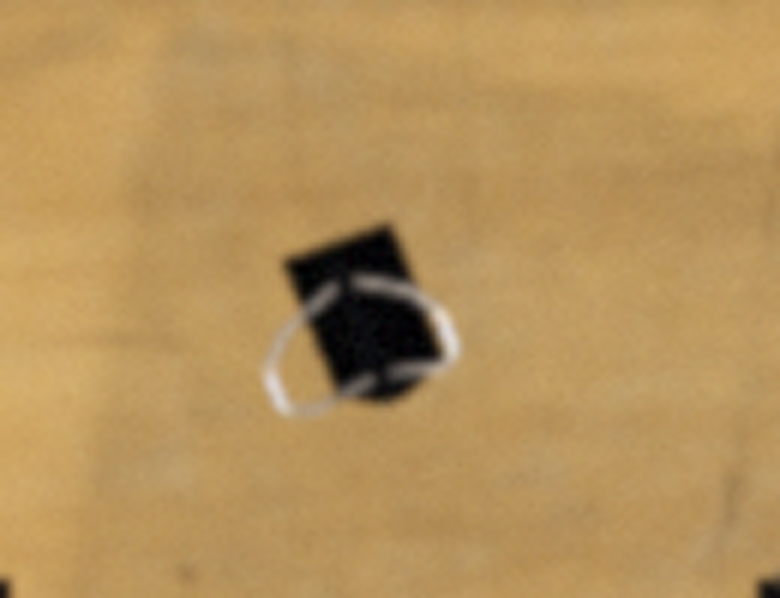

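The clip body has corners near (238,166), (255,160), (264,185) and (247,188). Its long axis is near world x and the loops splay sideways. The eraser lies in the left compartment at (66,45).

Run:
```python
from h import *
c=pickle.load(open("pics/wrist9.pkl","rb"));H,S,V=hsv(c)
P=[ray(c,*p,.017)[:2] for p in [(237.5,166),(255,159.5),(264.2,184.9),(246.7,188.4)]]
P=np.array(P);print(P,P.mean(0))
for i in range(4):
    d=P[(i+1)%4]-P[i];print(np.linalg.norm(d),np.degrees(np.arctan2(d[1],d[0])))
blob(c,V<70,(220,140,290,210),.017,"clip",3)
blob(c,V<70,(220,140,290,210),.008,"clip",3)
```

```text
[[ 0.47585794 -0.09668166]
 [ 0.48198409 -0.11654914]
 [ 0.45224448 -0.1252851 ]
 [ 0.4492968  -0.10515024]] [ 0.46484583 -0.11091653]
0.020790545762455398 -72.8628377856602
0.030996144673886398 -163.62993657055478
0.02034949056638766 98.32877415103391
0.02787850862707642 17.684019448927145
clip px [238 160] [262 189] ell [ 0.4646 -0.1102] [0.0213 0.034 ] rect [ 0.4638 -0.1108] [0.0323 0.0202] long yaw 17.0
clip px [238 160] [262 189] ell [ 0.4624 -0.11  ] [0.0219 0.0351] rect [ 0.4616 -0.1106] [0.0333 0.0208] long yaw 17.0
```

Run:
```python
from h import *
t=pickle.load(open("pics/top0.pkl","rb"));w=pickle.load(open("pics/wrist4.pkl","rb"))
def tri(a,pa,b,pb):
    A=[]
    for c,p in((a,pa),(b,pb)):
        K=np.array([[f(c),0,c["cx"]],[0,f(c),c["cy"]],[0,0,1]]);A.append(K@np.c_[c["R"],c["t"]])
    X=cv2.triangulatePoints(A[0],A[1],np.array(pa,float),np.array(pb,float));return (X[:3]/X[3]).ravel()
i=t["frame"][95:150,190:290,::-1];cv2.imwrite("pics/plug.png",cv2.resize(i,None,fx=7,fy=7))
for pa,pb in [((242,126),(466,79)),((249,126),(463,103)),((257,124.5),(460,126))]: print(tri(t,pa,w,pb))
```

```text
[0.7541381  0.07095577 0.02910706]
[0.75246677 0.04846913 0.03402574]
[0.75693153 0.02363    0.03157539]
```

Request:
step_arm:
  moves:
    - [[0, 0, 0, -0.12], [0, 0, 0, -0.12], [0, 0, 0, -0.12], [0, 0, 0, -0.12], [0, 0, 0, -0.12], [0, 0, 0, -0.12], [0, 0, 0, -0.12], [0, 0, 0, -0.12]]

```text
time: 20.85
tool_pos: [0.4603, -0.1102, 0.1505]
tool_rot: [3.142, -0.0, 0.91]
contact_force: [0.2, -0.0, 0.6]
opening: 0.0917
```

Request:
step_arm:
  moves:
    - [[0, 0, 0, -0.12], [0, 0, 0, -0.12], [0, 0, 0, -0.12], [0, 0, 0, -0.12], [0, 0, 0, -0.12], [0, 0, 0, -0.12], [0, 0, 0, -0.12], [0, 0, 0, -0.12]]

```text
time: 21.52
tool_pos: [0.4603, -0.1102, 0.1505]
tool_rot: [3.141, -0.0, 1.87]
contact_force: [0.1, 0.3, -0.3]
opening: 0.0919
```

View pics/plug.png

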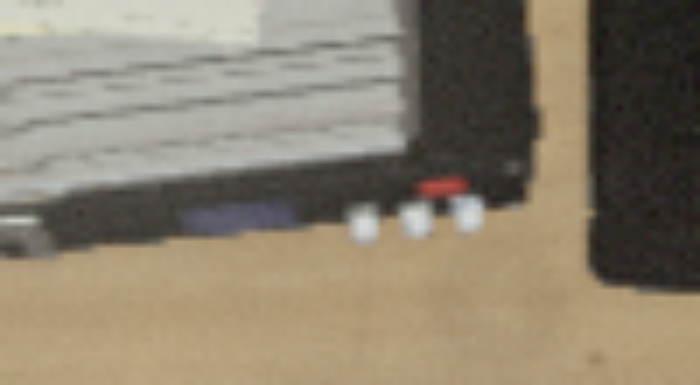

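The knobs triangulate to x≈0.754, so there is ample room behind the tray. One more look at the clip before descending.

Run:
```python
from h import *
c=snap("wrist","10");H,S,V=hsv(c)
blob(c,V<70,(200,120,310,225),.017,"clip",3)
blob(c,V<70,(200,120,310,225),.010,"clip",3)
i=c["frame"][120:225,190:320,::-1]; cv2.imwrite("pics/clip10.png",cv2.resize(i,None,fx=6,fy=5.7,interpolation=cv2.INTER_CUBIC))
```

```text
clip px [242 170] [268 186] ell [ 0.4604 -0.1056] [0.0209 0.0339] rect [ 0.4603 -0.1058] [0.0295 0.0186] long yaw 17.2
clip px [242 170] [268 186] ell [ 0.4609 -0.1072] [0.0214 0.0347] rect [ 0.4609 -0.1075] [0.0302 0.019 ] long yaw 17.2
```

View pics/clip10.png

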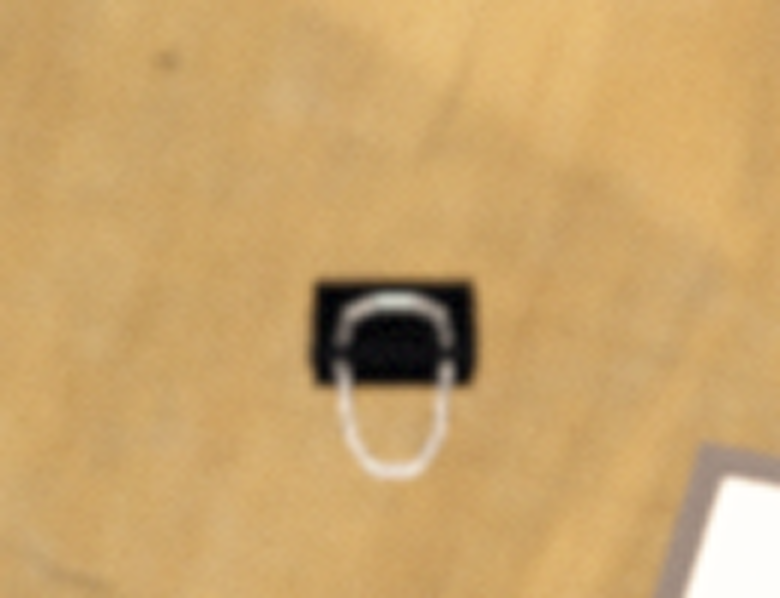

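Clip is square to the jaws, body centre about (255,178), practically under the TCP. I descend.

Request:
step_arm:
  moves:
    - [[0, 0, 0.03, 0], [0, 0, 0.035, 0], [0, 0, 0.03, 0], [0, 0, 0.025, 0], [0, 0, 0.01, 0], [0, 0, 0, 0], [0, 0, 0, 0]]

```text
time: 22.15
tool_pos: [0.4598, -0.1106, 0.0203]
tool_rot: [-3.141, -0.001, 1.862]
contact_force: [0.2, 0.2, -0.3]
opening: 0.0917
```

Request:
step_arm:
  moves:
    - [[0, 0.001, 0.009, 0], [0, 0, 0.006, 0], [0, 0, 0, 0], [0, 0, 0, 0]]
  hand: 0.6

```text
time: 22.48
tool_pos: [0.4605, -0.1109, 0.0058]
tool_rot: [3.142, 0.0, 1.863]
contact_force: [0.2, -0.1, 0.2]
opening: 0.0699
```

Request:
step_arm:
  moves:
    - [[0, 0, 0, 0], [0, 0, 0, 0], [0, 0, 0, 0], [0, 0, 0, 0], [0, 0, 0, 0], [0, 0, 0, 0], [0, 0, 0, 0], [0, 0, 0, 0]]
  hand: 0
  force: 12

```text
time: 23.15
tool_pos: [0.4605, -0.111, 0.0058]
tool_rot: [3.141, 0.0, 1.863]
contact_force: [0.6, -0.7, 1.8]
opening: 0.0318
```

Request:
step_arm:
  moves:
    - [[0, 0, 0, 0], [0, 0, -0.02, 0], [0, 0, -0.03, 0], [0, 0, -0.03, 0], [0, 0, -0.02, 0], [0, 0, 0, 0], [0, 0, 0, 0]]

```text
time: 23.73
tool_pos: [0.4609, -0.1112, 0.1065]
tool_rot: [3.14, 0.002, 1.863]
contact_force: [0.7, 0.3, -0.5]
opening: 0.0317
```

Run:
```python
from h import *
c=snap("wrist","11")
```

```text
(no output)
```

View pics/wrist11.png

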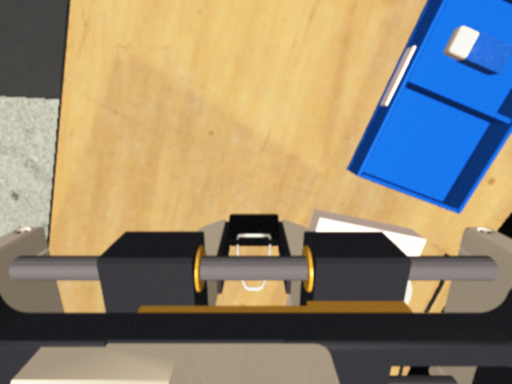

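The clip is held level at (254,235). Carrying it to the right compartment.

Request:
step_arm:
  moves:
    - [[0, 0, 0, 0.117], [0, 0, 0, 0.117], [0, 0, 0, 0.118], [0.017, 0.025, 0, 0], [0.025, 0.035, 0, 0], [0.025, 0.035, 0, 0], [0.02, 0.025, 0, 0], [0.01, 0.015, 0, 0]]

```text
time: 24.45
tool_pos: [0.6003, -0.0211, 0.1034]
tool_rot: [-3.14, -0.001, 1.512]
contact_force: [0.1, 0.5, -0.3]
opening: 0.0317
```

Request:
step_arm:
  moves:
    - [[0, 0, 0, 0], [0, 0, 0, 0], [0, 0, 0.02, 0], [0, 0, 0.02, 0], [0, 0, 0, 0], [0, 0, 0, 0]]

```text
time: 24.95
tool_pos: [0.5968, -0.0242, 0.0644]
tool_rot: [-3.137, -0.0, 1.51]
contact_force: [0.1, 1.0, 0.6]
opening: 0.0315
```

Run:
```python
from h import *
c=snap("wrist","12")
```

```text
(no output)
```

View pics/wrist12.png

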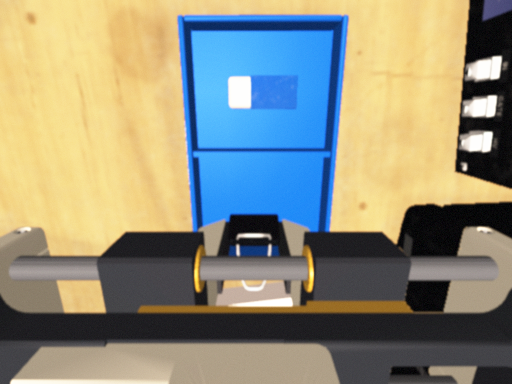

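The clip is centred over the right compartment, and the eraser lies flat in the left one at (262,92). I lower.

Request:
step_arm:
  moves:
    - [[0, 0, 0.02, 0], [0, 0, 0.018, 0], [0, 0, 0.008, 0], [0, 0, 0, 0], [0, 0, 0, 0]]

```text
time: 25.42
tool_pos: [0.599, -0.0239, 0.0205]
tool_rot: [3.141, 0.0, 1.511]
contact_force: [0.1, -0.5, -0.2]
opening: 0.0317
```

Request:
step_arm:
  moves:
    - [[0, 0, 0.006, 0], [0, 0, 0.003, 0], [0, 0, 0, 0], [0, 0, 0, 0]]

```text
time: 25.75
tool_pos: [0.5988, -0.0237, 0.0109]
tool_rot: [3.141, 0.0, 1.511]
contact_force: [0.6, 0.4, -0.1]
opening: 0.032
```

Request:
step_arm:
  moves:
    - [[0, 0, 0, 0], [0, 0, 0, 0], [0, 0, 0, 0], [0, 0, 0, 0], [0, 0, 0, 0], [0, 0, 0, 0]]
  hand: 0.48

```text
time: 26.25
tool_pos: [0.5988, -0.0236, 0.0107]
tool_rot: [3.141, 0.0, 1.511]
contact_force: [-0.6, -0.4, -0.2]
opening: 0.0439
```

Request:
step_arm:
  moves:
    - [[0, 0, -0.02, 0], [0, 0, -0.03, 0], [0, 0, -0.03, 0], [0, 0, -0.03, 0], [0, 0, -0.03, 0], [0, 0, -0.03, 0], [0, 0, 0, 0], [0, 0, 0, 0]]

```text
time: 26.92
tool_pos: [0.5997, -0.0238, 0.1827]
tool_rot: [3.137, 0.001, 1.511]
contact_force: [-0.2, 0.7, -0.9]
opening: 0.044
```

Run:
```python
from h import *
c=snap("wrist","13")
```

```text
(no output)
```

View pics/wrist13.png

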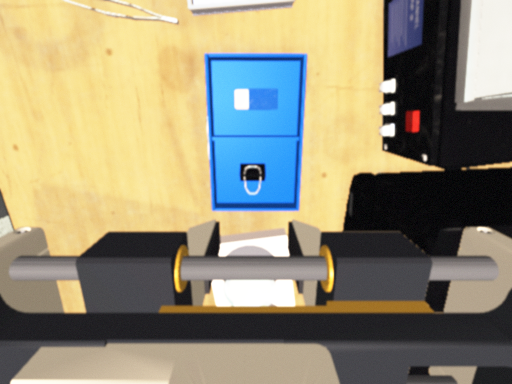

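The clip stands in the right compartment (252,175) with the eraser in the left (256,99). Next the tweezers.

Request:
step_arm:
  moves:
    - [[0, 0, 0, -0.116], [0, 0, 0, -0.116], [0, 0, 0, -0.116], [0, 0, 0, -0.116], [0, 0, 0, -0.116], [0, 0, 0, -0.116], [0, 0, 0, -0.116], [0, 0, 0, -0.116]]

```text
time: 27.63
tool_pos: [0.5977, -0.0235, 0.1785]
tool_rot: [-3.14, -0.003, 2.445]
contact_force: [-0.6, 0.0, 0.1]
opening: 0.0444
```

Request:
step_arm:
  moves:
    - [[0, 0, 0, -0.116], [0, 0, 0, -0.116], [0, 0, 0, -0.116], [0, 0, 0, -0.116], [0.02, 0.017, 0, 0], [0.028, 0.025, 0, 0], [0.028, 0.025, 0, 0], [0.028, 0.025, 0, 0]]

```text
time: 28.3
tool_pos: [0.5174, 0.0911, 0.1786]
tool_rot: [-3.141, -0.004, 2.902]
contact_force: [0.9, 1.0, 0.5]
opening: 0.044
```

Request:
step_arm:
  moves:
    - [[0.028, 0.025, 0, 0], [0.028, 0.025, 0, 0], [0.015, 0.01, 0, 0], [0, 0, 0, 0], [0, 0, 0, 0]]

```text
time: 28.72
tool_pos: [0.4637, 0.1658, 0.1795]
tool_rot: [-3.14, -0.002, 2.905]
contact_force: [0.4, -0.4, 0.4]
opening: 0.0442
```

Run:
```python
from h import *
c=snap("wrist","14")
```

```text
(no output)
```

View pics/wrist14.png

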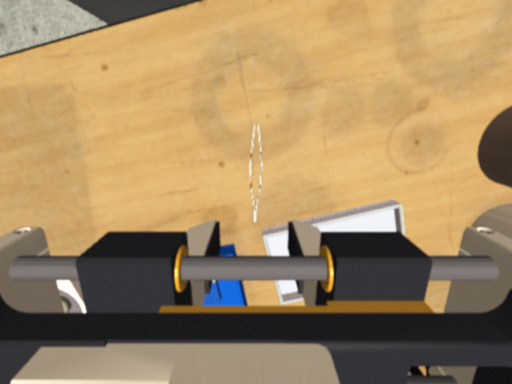

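The tweezers run from (257,124) to (255,222), in line with the tool's x axis.

Run:
```python
from h import *
c=pickle.load(open("pics/wrist14.pkl","rb"));H,S,V=hsv(c)
blob(c,S<75,(235,110,275,228),.008,"tw",9)
a=ray(c,257,124,.006);b=ray(c,255,222,.006);print(a,b,(a+b)/2,np.linalg.norm(a-b),np.degrees(np.arctan2(*(a-b)[1::-1])))
```

```text
tw px [249 125] [262 221] ell [0.4589 0.1691] [0.0141 0.1171] rect [0.4656 0.1676] [0.0163 0.1249] long yaw -13.8
[0.40424827 0.18421747 0.006     ] [0.52846265 0.15207078 0.006     ] [0.46635546 0.16814412 0.006     ] 0.12830675165213243 165.49020129421012
```

Request:
step_arm:
  moves:
    - [[-0.002, 0.002, 0.03, 0], [0, 0, 0.04, 0], [0, 0, 0.04, 0], [0, 0, 0.03, 0], [0, 0, 0.015, 0], [0, 0, 0, 0], [0, 0, 0, 0]]

```text
time: 29.35
tool_pos: [0.4673, 0.1658, 0.0248]
tool_rot: [-3.14, -0.002, 2.901]
contact_force: [0.0, 0.4, 1.2]
opening: 0.0437
```

Request:
step_arm:
  moves:
    - [[0.001, 0.001, 0.01, 0], [0, 0, 0.009, 0], [0, 0, 0, 0], [0, 0, 0, 0]]

```text
time: 29.68
tool_pos: [0.4663, 0.168, 0.0067]
tool_rot: [-3.141, -0.0, 2.903]
contact_force: [0.3, 0.7, 0.6]
opening: 0.0445
```

Request:
step_arm:
  moves:
    - [[0, 0, 0, 0], [0, 0, 0, 0], [0, 0, 0, 0], [0, 0, 0, 0], [0, 0, 0, 0], [0, 0, 0, 0], [0, 0, 0, 0]]
  hand: 0
  force: 15

```text
time: 30.27
tool_pos: [0.4665, 0.1682, 0.0069]
tool_rot: [3.141, 0.0, 2.903]
contact_force: [0.7, 0.4, 2.3]
opening: 0.0142
```

Request:
step_arm:
  moves:
    - [[0, 0, -0.02, 0], [0, 0, -0.03, 0], [0, 0, -0.03, 0], [0, 0, -0.02, 0], [0, 0, 0, 0], [0, 0, 0, 0]]

```text
time: 30.77
tool_pos: [0.4668, 0.1682, 0.1075]
tool_rot: [3.141, 0.002, 2.903]
contact_force: [-0.4, -0.2, 0.7]
opening: 0.0144
```

Run:
```python
from h import *
c=snap("wrist","15")
```

```text
(no output)
```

View pics/wrist15.png

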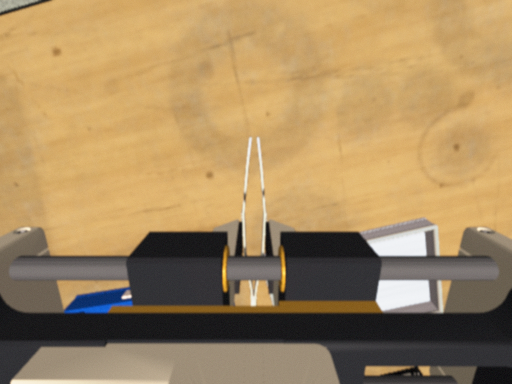

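Tweezers are held level at (254,225). I turn them and carry them over the metal tray.

Request:
step_arm:
  moves:
    - [[0, 0, 0, 0.121], [0, 0, 0, 0.121], [0, 0, 0, 0.121], [0, 0, 0, 0.121], [0, 0, 0, 0.121], [0, 0, 0, 0.121], [0, 0, 0, 0.121], [0, 0, 0, 0.121]]

```text
time: 31.48
tool_pos: [0.4652, 0.1678, 0.1048]
tool_rot: [-3.138, -0.001, 1.929]
contact_force: [-1.1, -0.5, -0.9]
opening: 0.0141
```

Request:
step_arm:
  moves:
    - [[0, 0, 0, 0.121], [0, 0, 0, 0.121], [0, 0, 0, 0.121], [0.016, 0.025, 0, 0], [0.02, 0.035, 0, 0], [0.02, 0.035, 0, 0], [0.016, 0.025, 0, 0], [0.008, 0.01, 0, 0]]

```text
time: 32.15
tool_pos: [0.5983, 0.2496, 0.1041]
tool_rot: [-3.141, 0.0, 1.572]
contact_force: [-1.6, -1.5, 0.4]
opening: 0.0146
```

Request:
step_arm:
  moves:
    - [[0, 0, 0, 0], [0, 0, 0, 0], [0, 0, 0.02, 0], [0, 0, 0.01, 0], [0, 0, 0, 0], [0, 0, 0, 0]]

```text
time: 32.65
tool_pos: [0.5951, 0.2475, 0.0759]
tool_rot: [-3.139, 0.001, 1.571]
contact_force: [-0.1, -0.8, 0.4]
opening: 0.0146
```

Run:
```python
from h import *
c=snap("wrist","16"); snap("top","16")
```

```text
(no output)
```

View pics/wrist16.png

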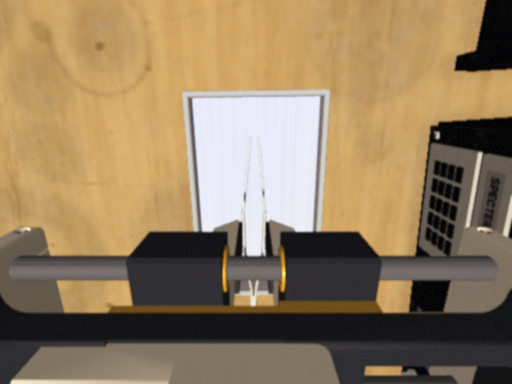

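Run:
```python
from h import *
c=pickle.load(open("pics/wrist16.pkl","rb"))
print(ray(c,184,93,.022),ray(c,329,91,.022), "spec box", ray(c,430,170,.07))
```

```text
[0.54231645 0.33719935 0.022     ] [0.65068594 0.33871203 0.022     ] spec box [0.70517142 0.28927285 0.07      ]
```

The tray centre comes out at (0.5965, 0.248) and the tool is there. I lower the tweezers.

Request:
step_arm:
  moves:
    - [[0, 0, 0.02, 0], [0, 0, 0.02, 0], [0, 0, 0.012, 0], [0, 0, 0.004, 0], [0, 0, 0, 0], [0, 0, 0, 0]]

```text
time: 33.25
tool_pos: [0.5968, 0.2484, 0.0215]
tool_rot: [3.14, -0.0, 1.572]
contact_force: [1.2, -0.2, -0.3]
opening: 0.0146
```

Request:
step_arm:
  moves:
    - [[0, 0, 0.006, 0], [0, 0, 0.004, 0], [0, 0, 0, 0], [0, 0, 0, 0]]

```text
time: 33.58
tool_pos: [0.5962, 0.2482, 0.0106]
tool_rot: [-3.141, 0.0, 1.572]
contact_force: [-0.9, -0.0, -0.4]
opening: 0.0143
```

Request:
step_arm:
  moves:
    - [[0, 0, 0, 0], [0, 0, 0, 0], [0, 0, 0, 0], [0, 0, 0, 0], [0, 0, 0, 0], [0, 0, 0, 0]]
  hand: 0.35

```text
time: 34.08
tool_pos: [0.5963, 0.2482, 0.0108]
tool_rot: [3.141, 0.0, 1.572]
contact_force: [0.1, -0.1, 0.7]
opening: 0.0323
```

Request:
step_arm:
  moves:
    - [[0, 0, -0.02, 0], [0, 0, -0.03, 0], [0, 0, -0.03, 0], [0, 0, -0.03, 0], [0, 0, -0.03, 0], [0, 0, -0.03, 0], [0, -0.03, 0, 0], [0, -0.03, 0, 0]]

```text
time: 34.75
tool_pos: [0.5376, 0.2483, 0.1828]
tool_rot: [3.136, -0.002, 1.571]
contact_force: [-0.2, -0.3, 0.4]
opening: 0.0321
```

Request:
step_arm:
  moves:
    - [[-0.02, -0.03, 0, 0], [-0.03, -0.03, 0, 0], [-0.03, -0.02, 0, 0], [-0.02, 0, 0, 0], [0, 0, 0, 0], [0, 0, 0, 0]]

```text
time: 35.25
tool_pos: [0.4572, 0.1481, 0.1813]
tool_rot: [3.14, -0.0, 1.57]
contact_force: [0.1, 0.5, 0.2]
opening: 0.0319
```

Run:
```python
from h import *
a=snap("wrist","17"); b=snap("top","17"); s=snap("side","17")
i=b["frame"][140:250,70:410,::-1];cv2.imwrite("pics/crop17.png",cv2.resize(i,None,fx=2.3,fy=2.3,interpolation=cv2.INTER_CUBIC))
i=s["frame"][110:310,140:350,::-1];cv2.imwrite("pics/scrop17.png",cv2.resize(i,None,fx=2.8,fy=2.8,interpolation=cv2.INTER_CUBIC))
```

```text
(no output)
```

View pics/crop17.png

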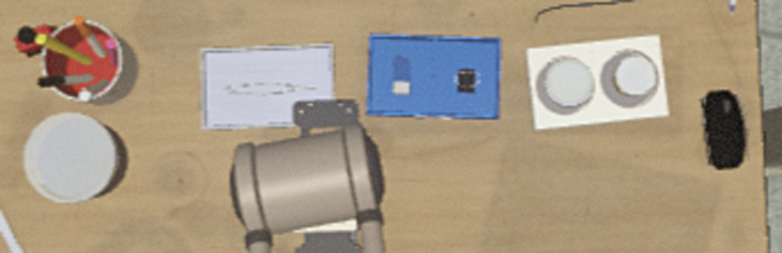

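View pics/scrop17.png

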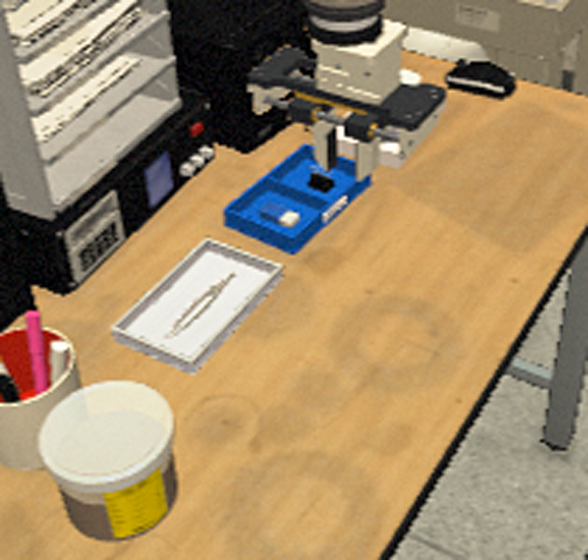

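View pics/wrist17.png

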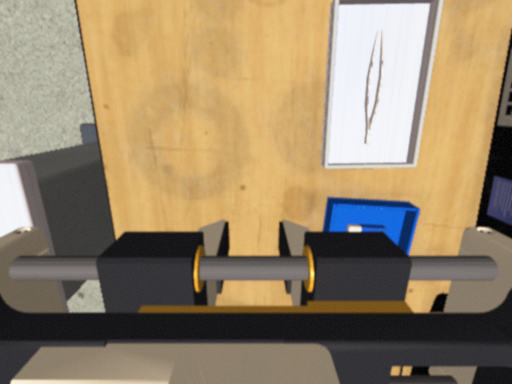

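All five things are in their places. The tweezers lie flat in the metal tray, the clip and eraser are in separate compartments, and the jar and tub stand in the wells. The beaker (101,208) and mouse (385,196) have the same top-view pixels as at the start, and the arm is clear. Handing in.

Run:
```python
from cell import robot
print(robot.hand_in())
```

```text
the job is handed in; nothing more can be done
None
```

The job is handed in: all five things are put away, done in the order you listed, in about 35 s of the 109 s allowed.

- **White rack:** the jar stands in the right well and the tub in the left well.
- **Blue stationery tray:** the eraser lies in the left compartment, and the binder clip stands in the right one.
- **Metal instrument tray:** the tweezers lie flat and lengthwise, about in the middle.

My last top, side and wrist pictures showed everything seated and the gripper clear at 0.18 m. The soil beaker and mouse were within about a pixel of where they started in the top view. The largest force in the readings was about 4 N at the wrist, and no check failed. The only disagreement was up to about 5 mm between views when locating the clip and tweezers, which I settled with a closer look before gripping.

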